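Scoop stray core plugs from under the wire rack

ROBOT

A 6-joint arm with a two-finger parallel gripper is mounted at the origin on the work surface. World frame = base frame: x ahead of the robot, y to its left, z up, the work surface at z = 0. Lengths are in m, angles in rad, forces in N, time in s.
With the tool pointing down it reaches from about 0.375 to 0.925 m from the base axis. Payload 5.7 kg.
Tool frame: the origin (TCP) lies on the centre line of the jaws, within the pads' length; the fingertips stand 22 mm ahead of it and the grasp point (between the pads) lies 3 mm ahead of it; z points along the fingers, y is the line along which they close (so a half turn about z gives the same grasp; the last joint's range is limited). The gripper opens to 85 mm and grips with 20 to 120 N. Pads are 22 mm wide; open, the fingers measure 114 mm over their backs; the gripper's body (76 mm by 85 mm) begins 54 mm behind the grasp point. The pads swing forward as they close: fully open they stand 13 mm farther back than shut.
Start: joints at [1.139, 0.359, 1.51, -0, 1.272, -0.115], TCP at [0.187, 0.57, 0.225] pointing down, gripper open.
Joint ranges: [-2.97, 2.97], [-1.01, 2.36], [0.21, 2.38], [-0.96, 4.11], [0.2, 2.71], [-2.98, 2.98]. Speed limits (rad/s): [2.39, 2.39, 3.14, 3.14, 3.14, 3.14].

INTERFACE

Orientations are given as [roll, pitch, yaw] about the fixed x, y, z axes, in that order (R = Rz(yaw) Ry(pitch) Rx(roll)).
In Python, from plant import r gives the robot as it stands.
- The arm moves only by the tool jog_arm, never from a script. Its arguments are lists of equal length, an entry for each row: "hand": the opening, from 0 (shut) to 1 (fully open); "dp": the shift along the tool's x, y, z in units of 0.4 m (1.0 is 0.4 m), a list of three; "turn": the turn about the tool's z in units of 45 degrees (1.0 is 45 degrees). In form: {"hand": [hand, ...], "dp": [[dx, dy, dz], ...], "turn": [turn, ...]}. A call has exactly 8 rows; each row is the pose to reach, as a shift and turn from the pose commanded when the call began, along the tool's axes at that moment; what a row does not reach only later rows make up. A row lasts 1/10 s, in which the tool goes at most 50 mm and 8.59 degrees, less where a joint would pass 70% of its speed; a pose out of reach is approached as far as the arm can. A call with a number of a shift or a turn outside -1 to 1 is refused whole. A call with a gripper value outside its range is refused whole. The fingers move at their own pace and stop on an object; "force" is the grip in N (left out, the last holds). Time passes only in rows, so rows that repeat a pose let the fingers close, or fill a call up. It gives the time, the measured TCP pose, the force, the opening and the grip force at its end, in the units of the state.
- r.read_state(): the state, without advancing time (a new reading comes with each control period).
- r.snapshot(name): name is "side" or "top" or "wrist"; returns the picture (480x640x3 uint8, red, green, blue); there is no depth.
- r.get_calibration(name): a dict with "K" (3x3 intrinsics, pixels), "distortion" ([k1, k2, p1, p2, k3] as OpenCV has them; the pictures are not rectified), "origin" and "rotation" of the camera in the world. Camera axes: x right, y up, looking along -z (the intrinsics and any distortion apply to the point x, -y, -z); pixel columns grow to the right and rows downward; lengths in m; the calibration is good to about 2 mm. A picture is of the moment at which its call begins: read the wrist's pose just before it. get_calibration takes no time and is no camera call; for the wrist camera it gives the pose at the moment of the call.
- r.hand_in(): hands the job in; it is judged then, once.
The state is a dict: "clock": time; "qpos": joint angles; "joint_vel": joint speeds; "effort": joint torques, N m; "position": TCP position; "tcp_rot": TCP orientation; "ft_force": force on the tool from outside, world axes, zero at the start; "wrist_torque": the same for the moment, N m; "grip_width": finger opening in m; "gripper_force": force on a finger pad.
Only numpy, scipy, OpenCV 4.12 (cv2) and the standard library are available. Lean on these libraries where they do the work, as an engineer would, in place of code of your own. Each camera call takes 0.05 s, during which the arm holds its last target. There are 200 camera calls.

TASK

Two top-hat-shaped core plugs have ended up side by side under the front of the low wire rack. Slide the flat scoop along the bench and in under the rack's lip until both plugs are on its pan, then draw it straight back out towards the robot until the whole pan is clear of the rack, and leave it lying flat on the bench with both plugs on it. Do not touch the plugs with the gripper, and leave the plain washer and the plain straight bush under the rack where they lie.

Things in the scene. Friction and masses are not known exactly. Their poses are not given: they have to be found in the camera images.
- scoop_handle (a point): Loose flat scoop, 0.2 kg. Point: grip centre of its upright black handle, 14 mm thick (along y), 40 long (x), 40 mm above the scoop's underside, handle top at 60: grip from above. x points to the open front edge, z up. Aluminium pan from x = 25 to 110 mm (front edge), 96 mm wide outside, 90 inside; floor 2 mm, side walls 14 high, wall at handle end 18. Slides easily on the bench.
- rack: Fixed wire rack, 420 mm wide (y), top 56 mm high. Origin: on the bench under the middle of its front lip; x points in under it. Open front but for 10 mm legs at y = +-210 mm; 48 mm clear below. A strip 34 mm tall across its width, face at x = 70 mm, stops the scoop's front edge; plugs pushed against it ride up onto the pan. Rolls and a carton stand on it, 100 mm behind the lip, 115 high.
- plug_a_mid (a point): One of two identical black slippery nylon top-hat plugs, 30 g, loose under the rack: flange 30 mm across, 10 thick, at the bottom (lower rim bevelled 5 mm, so a thin edge slips under), spigot 20 mm across above, 26 mm tall in all. Point: its centre, 13 mm above its underside. The two lie about 40 mm apart along the rack's width, 25 to 50 mm in from the lip.
- plug_b_mid (a point): The other core plug, the same in every way.
- washer_mid (a point): Bystander: plain flat black washer, 38 mm outside, 18 mm hole, 7 mm thick, loose under the rack, at least 70 mm sideways from the nearest plug; this point is its centre.
- bush_mid (a point): Bystander: plain straight black cylinder (bush), 25 mm across and 26 mm tall with no flange, loose under the rack, at least 70 mm sideways from the nearest plug; this point is its centre.
There are look-alikes about, which are no part of the job. What is shaped like the part that bears scoop_handle but green or red is not meant.

How it is judged:
By the outcome, as a careful person would: the job done as asked, in the order asked, and still so for the second after the job is handed in, with the robot touching nothing.
It also fails if it takes over 45 s, if anything falls off the work surface, if the arm or the gripper's body presses on something with over 40 N, if the wrist force passes 120 N, or if a joint passes its speed limit or range.

## Working session

There is one attempt and no reset: what is moved stays moved. The work goes in short steps, Python scripts to look and compute and a tool call to move; the robot and the scene stay as the last step left them, time stands still between calls to the robot, and variables do not carry over. Pictures are saved under pics/ and viewed, at most 10 in all, crops included, and the job is handed in when it is done.

Besides the shell and the picture viewer there is one more tool, called as a command line: name --pt "numbers of a row" for each row, then --argument value for the rest. jog_arm: Moves the arm, as the interface text tells. Its arguments: {"type":"object","properties":{"hand":{"type":"array"},"dp":{"type":"array"},"turn":{"type":"array"},"force":{"type":"number"}},"required":["hand","dp","turn"]}

```bash
mkdir -p pics; cat > h.py <<'E'
import numpy as np, cv2
from plant import r
def cal(n):
    c=r.get_calibration(n); return {k:np.array(v,float) for k,v in c.items() if k in('K','distortion','origin','rotation')}
def ray(c,px):
    u=cv2.undistortPoints(np.array(px,float).reshape(-1,1,2),c['K'],c['distortion']).reshape(-1,2)
    d=np.c_[u[:,0],-u[:,1],-np.ones(len(u))]@c['rotation'].T
    return d
def plane(c,px,z):
    d=ray(c,px); t=(z-c['origin'][2])/d[:,2]; return c['origin']+t[:,None]*d
def proj(c,P):
    q=(np.atleast_2d(P)-c['origin'])@c['rotation']; q=q*[1,-1,-1]
    return cv2.projectPoints(q,np.zeros(3),np.zeros(3),c['K'],c['distortion'])[0].reshape(-1,2)
def save(n,im): cv2.imwrite('pics/'+n+'.png',cv2.cvtColor(im,cv2.COLOR_RGB2BGR))
E
python3 - <<'E'
from h import *
for n in('top','side'):
    im=r.snapshot(n); np.save(n+'.npy',im); save(n+'0',im); c=cal(n); print(n,c['origin'],-c['rotation'][:,2],c['K'][0,0])
c=cal('wrist');print(c['origin'],-c['rotation'][:,2])
s=r.read_state();print(s['clock'],s['position'],s['tcp_rot'],s['grip_width'])
E
```

```text
Traceback (most recent call last):
IndexError: too many indices for array: array is 1-dimensional, but 2 were indexed
```

```bash
python3 - <<'E'
from h import *
for n in('top','side','wrist'):print(n,r.get_calibration(n))
s=r.read_state();print(s['clock'],s['position'],s['tcp_rot'],s['grip_width'])
E
```

```text
top {'K': array([[543.20382488,   0.        , 311.64252846],
       [  0.        , 543.20382488, 239.75944774],
       [  0.        ,   0.        ,   1.        ]]), 'distortion': array([-0.13393863,  0.        ,  0.        ,  0.        ,  0.        ]), 'origin': array([ 0.46457163, -0.03467745,  1.14963419]), 'rotation': array([ 0.10491798,  0.02479119, -1.57459392])}
side {'K': array([[583.08037653,   0.        , 320.64794133],
       [  0.        , 583.08037653, 232.26279319],
       [  0.        ,   0.        ,   1.        ]]), 'distortion': array([-0.15509387,  0.        ,  0.        ,  0.        ,  0.        ]), 'origin': array([0.53983015, 0.74485555, 0.53094776]), 'rotation': array([ 1.02539171, -0.02057573, -3.07564525])}
wrist {'K': array([[396.42831875,   0.        , 317.75443071],
       [  0.        , 396.42831875, 236.41011566],
       [  0.        ,   0.        ,   1.        ]]), 'distortion': array([-0.09009382,  0.        ,  0.        ,  0.        ,  0.        ]), 'origin': array([0.11947727, 0.59105375, 0.37113111]), 'rotation': array([-0.28262641,  0.00158852,  1.25288716])}
0.05 [0.18662159 0.56953489 0.22377303] [-3.13980143e+00 -2.20995310e-04  2.82481720e+00] 0.08569240387332512
```

View pics/top0.png

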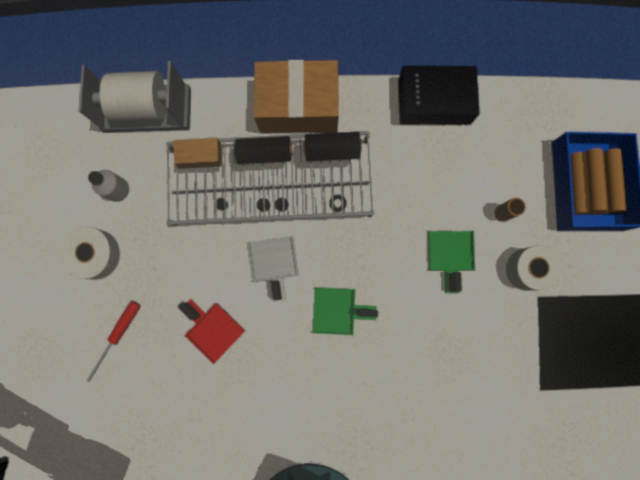

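View side.

The top view shows the rack with its lip near row 218. Under it are small dark parts at (221,204), (263,205), (281,205) and a ring at (338,203). The grey scoop's pan is at (273,258) and its handle at (276,290). The green scoops at (451,255) and (334,311) and the red one at (214,332) are decoys.

```bash
sed -i "s/    c=r.get_calibration(n); return.*/    from scipy.spatial.transform import Rotation as R\n    c=dict(r.get_calibration(n)); c['rotation']=R.from_euler('xyz',c['rotation']).as_matrix(); return c/" h.py
python3 - <<'E'
from h import *
im=r.snapshot('side');np.save('side.npy',im)
t=np.load('top.npy') if __import__('os').path.exists('top.npy') else r.snapshot('top')
np.save('top.npy',t)
A=cv2.resize(t[120:320,160:400],(720,600),interpolation=cv2.INTER_CUBIC)
save('crop1',A); save('side0',im)
c=cal('top')
print(plane(c,[[168,222],[371,214]],.056), plane(c,[[221,204],[263,205],[281,205],[338,203]],.02), plane(c,[[276,290]],.06),plane(c,[[251,241],[294,238],[254,281],[297,278]],.01))
for n in('top','side','wrist'): c=cal(n);print(n,c['origin'],-c['rotation'][:,2])
E
```

```text
[[ 0.61866646  0.28868872  0.056     ]
 [ 0.63177267 -0.12893864  0.056     ]] [[ 0.66129506  0.185219    0.02      ]
 [ 0.65822025  0.09546683  0.02      ]
 [ 0.65786553  0.05730532  0.02      ]
 [ 0.66116162 -0.06294306  0.02      ]] [[0.4786283  0.06376934 0.06      ]] [[0.58290404 0.12168462 0.01      ]
 [0.58870089 0.03039987 0.01      ]
 [0.49826006 0.11476006 0.01      ]
 [0.50426073 0.0241559  0.01      ]]
top [ 0.46457163 -0.03467745  1.14963419] [ 0.10481846  0.02425446 -0.99419556]
side [0.53983015 0.74485555 0.53094776] [ 0.04568873 -0.85376245 -0.51865424]
wrist [0.11949244 0.59108672 0.37119673] [ 0.26448434 -0.08849854 -0.9603208 ]
```

View pics/crop1.png

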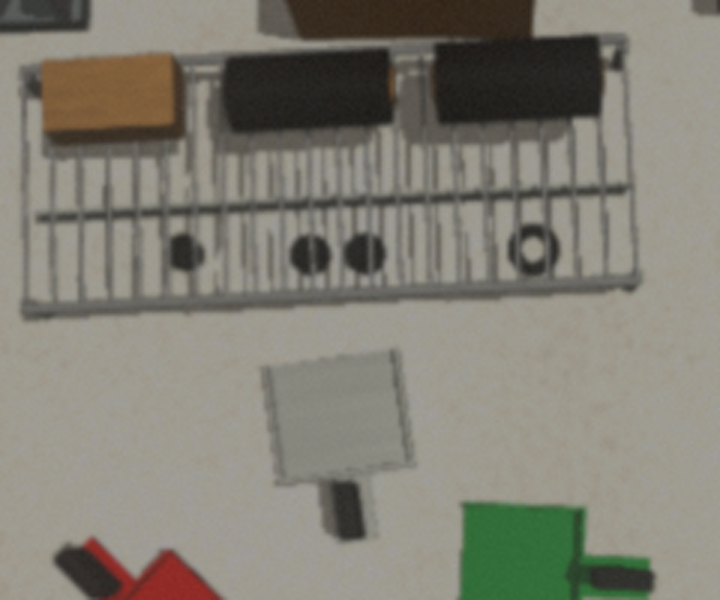

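View pics/side0.png

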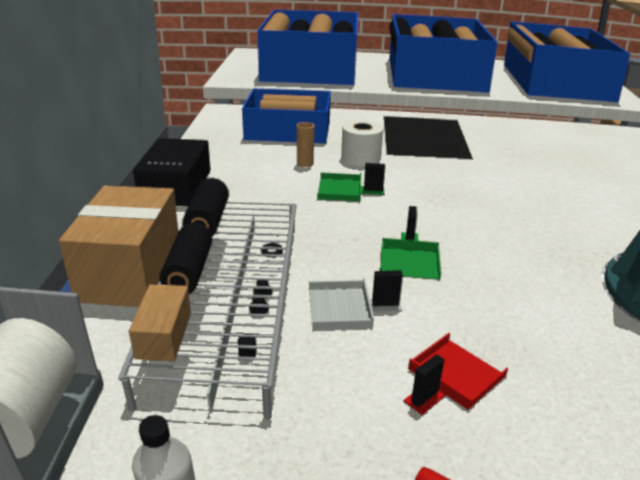

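The candidates for the scoop are grey (273,258), green (451,255), green (334,311) and red (214,332). I choose the grey aluminium one. In the crop, the plugs are the side-by-side pair at (263,205) and (281,205), about 38 mm apart. The lone part at (221,204) is the bush and the ring at (338,203) is the washer; the side view agrees.

Next I move above the scoop handle at about (0.477, 0.067).

jog_arm --hand '[1,1,1,1,1,1,1,1]' --pt "-0.09 -0.08 0" --pt "-0.18 -0.16 0" --pt "-0.27 -0.24 0" --pt "-0.36 -0.32 0" --pt "-0.45 -0.4 0" --pt "-0.54 -0.48 0" --pt "-0.63 -0.56 0" --pt "-0.7 -0.62 0" --turn '[-0.06,-0.12,-0.18,-0.24,-0.3,-0.36,-0.42,-0.49]'

```text
clock: 0.9
position: [0.3763, 0.2448, 0.2245]
tcp_rot: [-3.141, -0.0, -3.072]
ft_force: [-0.2, 0.8, -0.1]
grip_width: 0.0857
gripper_force: 0.0
```

```bash
cat >> h.py <<'E'
from scipy.spatial.transform import Rotation as Ro
def st():
    s=r.read_state(); print('t %.2f'%s['clock'],np.round(s['position'],4),'yaw',np.round(np.degrees(s['tcp_rot']),2),'F',np.round(s['ft_force'],1),'w',round(s['grip_width'],4),'gf',round(s['gripper_force'],1)); return s
def go(x,y,z,yaw):
    s=st(); M=Ro.from_euler('xyz',s['tcp_rot']).as_matrix()
    print('dp',np.round((np.array([x,y,z])-s['position'])@M/.4,3),'turn',round((np.degrees(s['tcp_rot'][2])-yaw+180)%360-180,2)/45)
E
python3 -c "
from h import *
go(.477,.067,.18,184)"
```

```text
t 0.90 [0.3763 0.2448 0.2245] yaw [-1.7996e+02 -1.0000e-02 -1.7603e+02] F [-0.2  0.8 -0.1] w 0.0857 gf 0.0
dp [-0.22  -0.461  0.111] turn -0.0006666666666666666
```

jog_arm --hand '[1,1,1,1,1,1,1,1]' --pt "-0.05 -0.1 0.03" --pt "-0.1 -0.2 0.06" --pt "-0.15 -0.3 0.09" --pt "-0.2 -0.4 0.11" --pt "-0.22 -0.46 0.11" --pt "-0.22 -0.46 0.11" --pt "-0.22 -0.46 0.11" --pt "-0.22 -0.46 0.11" --turn '[0,0,0,0,0,0,0,0]'

```text
clock: 1.7
position: [0.4752, 0.0705, 0.1805]
tcp_rot: [3.141, -0.001, -3.073]
ft_force: [-0.3, -0.4, 0.1]
grip_width: 0.0857
gripper_force: 0.0
```

```bash
python3 -c "
from h import *
st();c=cal('wrist');im=r.snapshot('wrist');np.save('w1.npy',im);save('w1',im);print(c['origin'])
print(proj(c,[[.477,.067,.06],[.658,.0955,.026],[.658,.0573,.026]]))"
```

```text
t 1.70 [0.4752 0.0705 0.1805] yaw [ 1.7998e+02 -5.0000e-02 -1.7607e+02] F [-0.3 -0.4  0.1] w 0.0857 gf 0.0
[0.40471564 0.06480665 0.32789481]
[[313.73853676 229.06177717]
 [332.21815489 409.75634048]
 [291.04468721 407.47188802]]
```

View pics/w1.png

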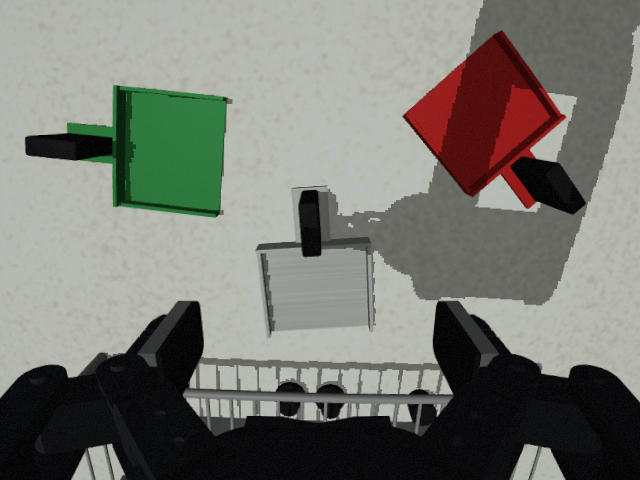

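The wrist view shows the grey scoop: handle at (311,223), rear pan corners at (258,248) and (371,239), front ones at (268,335) and (373,330). The plugs are at (290,398) and (330,400) beyond the lip at row 362–395. I'll work out poses from these.

```bash
python3 -c "
from h import *
import h
im=np.load('w1.npy')
c=cal('wrist')
hsv=im.max(2)
m=(hsv<60).astype(np.uint8); n,l,s,ce=cv2.connectedComponentsWithStats(m)
for i in range(1,n):
    if s[i,4]>150: print(s[i],ce[i].round(1))
i=l[225,311]; pts=np.argwhere(l==i)[:,::-1] if i else None
if i:
  sel=im[185:262:6,296:326:3].max(2); print(sel)
print('back',plane(c,[[258,249],[371,239]],.018)); print('front',plane(c,[[268,335],[373,330]],.008))
h1=plane(c,[[290,398],[330,400]],.02);print('plugs',h1)
print('lip',plane(c,[[200,397],[430,400]],.056))
print(c['origin'])
"
```

```text
[493  33  65  84 649] [523.9  73.4]
[ 115   86  104  130 1362] [130.3 157.1]
[404 116  84  80 318] [455.1 168.6]
[  25  133   89   27 1944] [ 68.7 145.9]
[ 511  157   75   58 2424] [548.4 183.9]
[ 299  190   24   67 1284] [310.  223.3]
[323 238  47   8 161] [345.1 241.1]
[    0   301   640   179 62375] [319.2 418.4]
[267 382  94  13 512] [309.5 389.1]
[280 402  20  14 245] [289.  407.8]
[327 403  17  16 196] [333.3 409.4]
[[190 188 187 188 189 188 184 187 188 155]
 [164 161  68   9   8  11  11  40 146 159]
 [166 156   9   6   7   5  11   4  87  88]
 [164  41  12  18  13  11  19  10  89  88]
 [165  32  24  24  23  24  24  13  87  85]
 [161  64  28  28  22  25  23  17  81  85]
 [161  96  26  25  25  25  18  13  74  85]
 [159 133  26  10  11  22  21  16  55  84]
 [157 162   9  12   9  10  10  14  21  83]
 [160 160  14  10  12  11  10  13   8  85]
 [ 67  63  14   8  18   8   4   9   6  61]
 [158 156  61   6   6  17   9   8   7 157]
 [158 158 159 122 158 156 157 156 158 156]]
back [[0.50852628 0.02283608 0.018     ]
 [0.49365405 0.11474802 0.018     ]]
front [[0.59386634 0.03246575 0.008     ]
 [0.58226335 0.12752219 0.008     ]]
plugs [[0.65241127 0.05598305 0.02      ]
 [0.65209019 0.09343612 0.02      ]]
lip [[ 0.62884381 -0.0178306   0.056     ]
 [ 0.6187837   0.17349565  0.056     ]]
[0.40471271 0.06496304 0.327975  ]
```

```bash
python3 -c "
from h import *
c=cal('top')
def f(p):return [[160+a/3-.33,120+b/3-.33] for a,b in p]
def yaw(P,Q): d=Q-P; return np.degrees(np.arctan2(-d[0],d[1]))
L=plane(c,f([(30,312),(330,299),(630,285)]),.053);print('lip',L,yaw(L[2],L[0]))
F=plane(c,f([(265,367),(398,350)]),.010);B=plane(c,f([(279,484),(412,464)]),.014)
print(F,yaw(F[1],F[0]),B,yaw(B[1],B[0]),'ctr',F.mean(0),B.mean(0))
print('plugs',plane(c,f([(310,255),(365,254),(186,252),(533,250)]),.02))
w=cal('wrist');T=plane(w,[[309.5,215]],.06);print('htop',T)
"
```

```text
lip [[ 0.61556497  0.28593309  0.053     ]
 [ 0.62272885  0.07776167  0.053     ]
 [ 0.63086702 -0.12646062  0.053     ]] 2.1250106007194534
[[0.58080631 0.12806061 0.01      ]
 [0.59226064 0.03391963 0.01      ]] 6.937199950503181 [[0.49814135 0.11704089 0.014     ]
 [0.51177882 0.02393127 0.014     ]] 8.332677648876397 ctr [0.58653348 0.08099012 0.01      ] [0.50496009 0.07048608 0.014     ]
plugs [[ 0.65892736  0.09546481  0.02      ]
 [ 0.65927853  0.05659712  0.02      ]
 [ 0.66198997  0.1837902   0.02      ]
 [ 0.66116461 -0.06154632  0.02      ]]
htop [[0.4672305  0.06358842 0.06      ]]
```

```bash
python3 -c "
from h import *
go(.476,.066,.044,187.4)"
```

```text
t 1.75 [0.4752 0.0707 0.1806] yaw [ 1.7998e+02 -3.0000e-02 -1.7603e+02] F [ 0.1  0.5 -1.1] w 0.0853 gf 0.0
dp [-0.001 -0.012  0.341] turn -0.07622222222222222
```

jog_arm --hand '[1,1,1,1,1,1,1,1]' --pt "0 -0.012 0.03" --pt "0 -0.012 0.09" --pt "0 -0.012 0.15" --pt "0 -0.012 0.21" --pt "0 -0.012 0.27" --pt "0 -0.012 0.31" --pt "0 -0.012 0.34" --pt "0 -0.012 0.34" --turn '[-0.04,-0.076,-0.076,-0.076,-0.076,-0.076,-0.076,-0.076]'

```text
clock: 2.55
position: [0.4746, 0.066, 0.0435]
tcp_rot: [3.141, -0.003, -3.012]
ft_force: [0.1, 0.2, -0.1]
grip_width: 0.0858
gripper_force: 0.0
```

jog_arm --hand '[0.6,0.4,0.25,0.1,0,0,0,0]' --pt "0 0 0" --pt "0 0 0" --pt "0 0 0" --pt "0 0 0" --pt "0 0 0" --pt "0 0 0" --pt "0 0 0" --pt "0 0 0" --turn '[0,0,0,0,0,0,0,0]' --force 40

```text
clock: 3.35
position: [0.4767, 0.0647, 0.0452]
tcp_rot: [-3.141, 0.001, -3.014]
ft_force: [-0.9, -0.8, 6.7]
grip_width: 0.0126
gripper_force: 39.6
```

```bash
python3 -c "
from h import *
st();c=cal('wrist');im=r.snapshot('wrist');np.save('w2.npy',im);save('w2',im)
go(.478,.069,.044,182.2)"
```

```text
t 3.35 [0.4767 0.0647 0.0452] yaw [-1.7999e+02  5.0000e-02 -1.7268e+02] F [-0.9 -0.8  6.7] w 0.0126 gf 39.6
t 3.40 [0.4767 0.0648 0.0452] yaw [-1.7999e+02  4.0000e-02 -1.7268e+02] F [-0.9  0.   5.3] w 0.013 gf 39.6
dp [-0.005  0.01   0.003] turn 0.11377777777777778
```

View pics/w2.png

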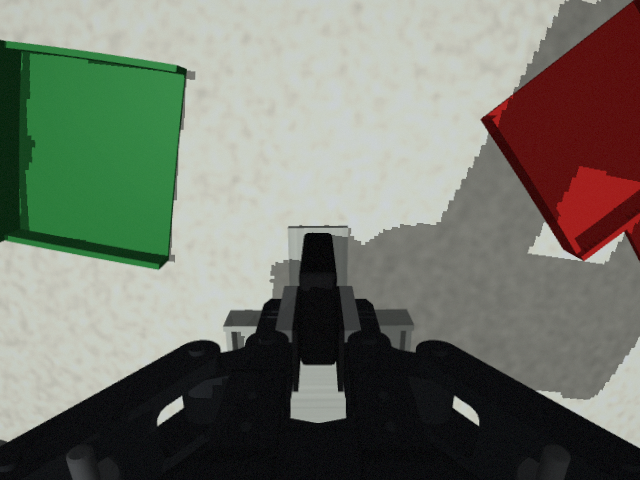

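The handle is gripped centrally between the pads, at (318,290), and the scoop is flat. I align it with the rack and approach.

```bash
python3 -c "
from h import *
go(.52,.0705,.045,182.2)"
```

```text
t 3.40 [0.4767 0.0648 0.0452] yaw [-1.7999e+02  4.0000e-02 -1.7268e+02] F [-0.9  0.   5.3] w 0.013 gf 39.6
dp [-0.109  0.     0.   ] turn 0.11377777777777778
```

jog_arm --hand '[0,0,0,0,0,0,0,0]' --pt "-0.01 0 0" --pt "-0.03 0 0" --pt "-0.05 0 0" --pt "-0.07 0 0" --pt "-0.09 0 0" --pt "-0.105 0 0" --pt "-0.109 0 0" --pt "-0.109 0 0" --turn '[0.02,0.04,0.06,0.08,0.1,0.114,0.114,0.114]'

```text
clock: 4.2
position: [0.5175, 0.0704, 0.0449]
tcp_rot: [3.141, -0.004, -3.103]
ft_force: [-6.1, 0.5, 9.1]
grip_width: 0.0125
gripper_force: 40.5
```

```bash
python3 -c "
from h import *
st();im=r.snapshot('top');np.save('t2.npy',im);save('t2',cv2.resize(im[120:300,160:380],(770,600),interpolation=cv2.INTER_CUBIC))
im=r.snapshot('side');save('s2',cv2.resize(im[180:420,120:440],(800,600),interpolation=cv2.INTER_CUBIC))
go(.585,.073,.045,182.2)"
```

```text
t 4.20 [0.5175 0.0704 0.0449] yaw [ 179.99   -0.21 -177.82] F [-6.1  0.5  9.1] w 0.0125 gf 40.5
t 4.30 [0.5174 0.0704 0.0449] yaw [ 179.99   -0.21 -177.82] F [-6.3  0.2  9.5] w 0.0127 gf 40.5
dp [-0.169  0.    -0.001] turn -0.00044444444444444447
```

View pics/s2.png

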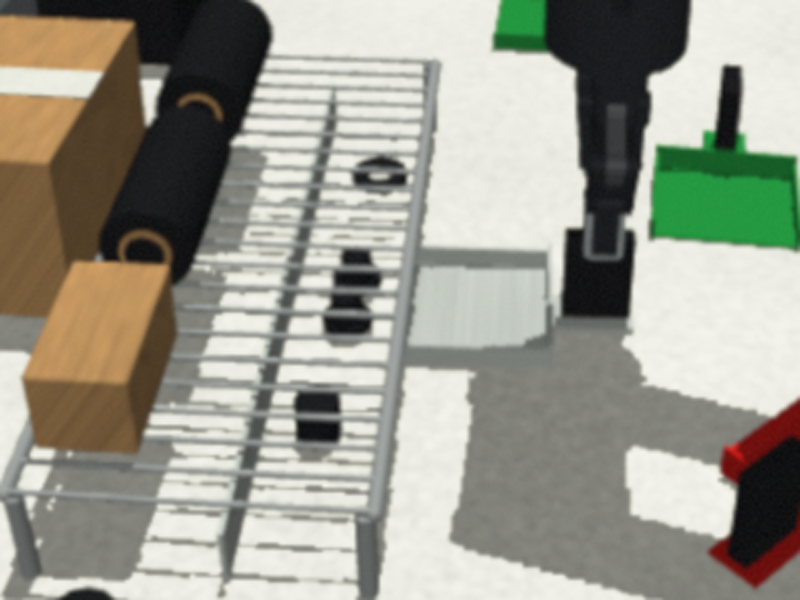

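View pics/t2.png

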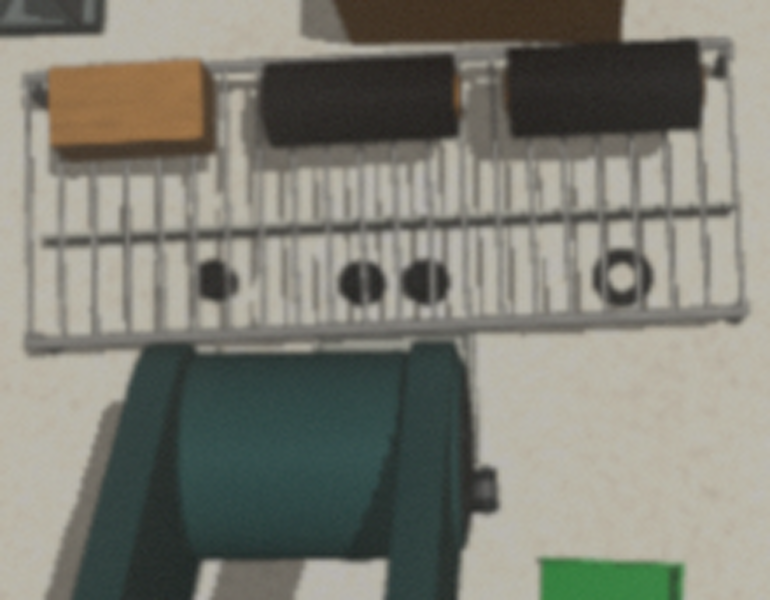

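The side view shows the pan flat at the lip, and the top view shows its right wall at (470,345). The plugs at (362,282) and (427,282) lie between the walls, with the bush and washer well outside. I push in slowly with slightly less down-pressure.

jog_arm --hand '[0,0,0,0,0,0,0,0]' --pt "-0.015 0 -0.003" --pt "-0.03 0 -0.003" --pt "-0.045 0 -0.003" --pt "-0.06 0 -0.003" --pt "-0.075 0 -0.003" --pt "-0.09 0 -0.003" --pt "-0.105 0 -0.003" --pt "-0.12 0 -0.003" --turn '[0,0,0,0,0,0,0,0]'

```text
clock: 5.1
position: [0.5677, 0.0723, 0.0457]
tcp_rot: [-3.142, -0.001, -3.103]
ft_force: [-0.3, 0.7, -1.1]
grip_width: 0.0128
gripper_force: 39.3
```

jog_arm --hand '[0,0,0,0,0,0,0,0]' --pt "-0.006 0 0" --pt "-0.012 0 0" --pt "-0.018 0 0" --pt "-0.024 0 0" --pt "-0.03 0 0" --pt "-0.036 0 0" --pt "-0.042 0 0" --pt "-0.042 0 0" --turn '[0,0,0,0,0,0,0,0]'

```text
clock: 5.9
position: [0.5844, 0.073, 0.0457]
tcp_rot: [3.141, -0.0, -3.104]
ft_force: [-1.4, 0.9, -1.6]
grip_width: 0.0127
gripper_force: 39.2
```

```bash
python3 -c "
from h import *
st();a=r.snapshot('top');b=r.snapshot('side')
A=cv2.resize(a[150:230,200:360],(800,400),interpolation=cv2.INTER_CUBIC)
save('t3',A);save('s3',cv2.resize(b[180:420,120:440],(800,600),interpolation=cv2.INTER_CUBIC))"
```

```text
t 5.90 [0.5844 0.073  0.0457] yaw [ 1.7999e+02 -2.0000e-02 -1.7782e+02] F [-1.4  0.9 -1.6] w 0.0127 gf 39.2
```

View pics/s3.png

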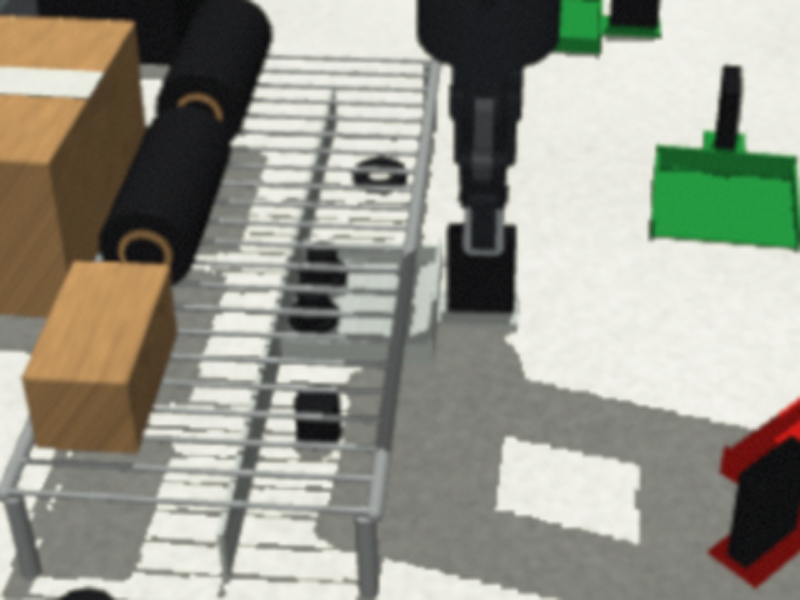

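The side view shows both plugs at (325,270) and (317,310), pushed up to the strip over the pan's front, with the bush and washer unmoved. The force is still low, so I go on gently to the strip, pressing slightly flat.

jog_arm --hand '[0,0,0,0,0,0,0,0]' --pt "0 0 0.001" --pt "-0.003 0 0.002" --pt "-0.006 0 0.002" --pt "-0.009 0 0.002" --pt "-0.012 0 0.002" --pt "-0.015 0 0.002" --pt "-0.017 0 0.002" --pt "-0.017 0 0.002" --turn '[0,0,0,0,0,0,0,0]'

```text
clock: 6.8
position: [0.5841, 0.073, 0.0449]
tcp_rot: [-3.141, -0.013, -3.103]
ft_force: [-17.4, -1.3, 16.5]
grip_width: 0.0126
gripper_force: 41.3
```

```bash
cat > blob.py <<'E'
from h import *
st();im=r.snapshot('top');c=cal('top')
m=(im[140:225,200:360].max(2)<45).astype(np.uint8)
m=cv2.morphologyEx(m,cv2.MORPH_OPEN,np.ones((3,3)))
n,l,s,ce=cv2.connectedComponentsWithStats(m)
for i in range(1,n):
    if 20<s[i,4]<900: p=ce[i]+[200,140]; print(p.round(1),s[i,2:],plane(c,[p],.02)[0].round(4))
E
python3 blob.py
```

```text
t 6.80 [0.5841 0.073  0.0449] yaw [-179.99   -0.73 -177.79] F [-17.4  -1.3  16.5] w 0.0126 gf 41.3
[271.8 142.3] [ 34   7 156] [0.7947 0.0776 0.02  ]
[264.1 156.2] [ 53  14 526] [0.7642 0.094  0.02  ]
[314.6 154.3] [ 18  12 174] [ 0.767  -0.0141  0.02  ]
```

```bash
sed -i 's/<45/<75/; s/^m=cv2.morph.*$/m=cv2.morphologyEx(m,cv2.MORPH_CLOSE,np.ones((2,2)))/; s/140:225,200:360/184:216,205:355/; s/\[200,140\]/[205,184]/' blob.py; python3 blob.py
```

```text
t 6.85 [0.5841 0.073  0.0449] yaw [-179.99   -0.72 -177.79] F [-17.   -1.8  16.5] w 0.0127 gf 41.3
[338.  209.7] [ 7  4 21] [ 0.6468 -0.0628  0.02  ]
```

```bash
python3 -c "
from h import *
a=r.snapshot('top');b=r.snapshot('side')
A=cv2.resize(a[170:230,200:360],(800,300),interpolation=cv2.INTER_CUBIC)
B=cv2.resize(b[260:335,220:340],(480,300),interpolation=cv2.INTER_CUBIC)
o=np.zeros((600,800,3),np.uint8);o[:300]=A;o[300:,:480]=B;save('c4',o)"
```

```text
(no output)
```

View pics/c4.png

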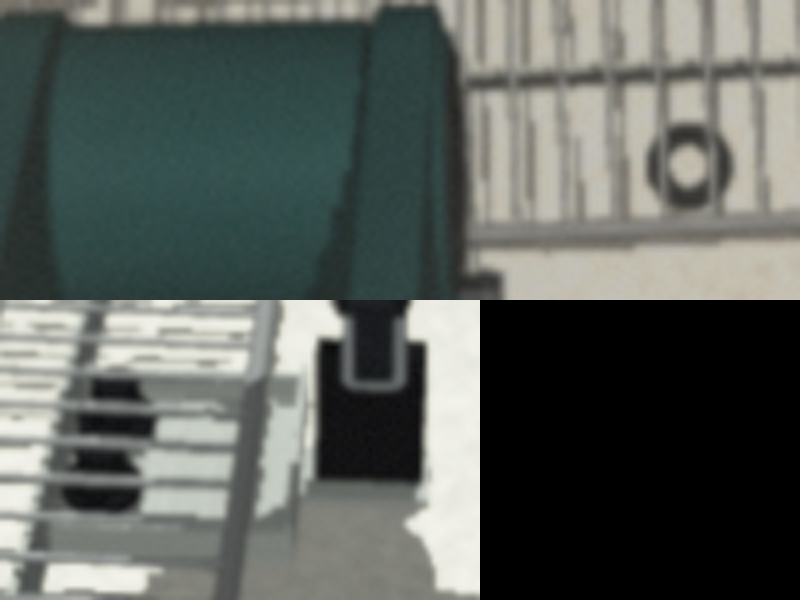

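```bash
python3 -c "
from h import *
c=cal('side')
f=lambda a,b:[220+a/4,260+(b-300)/4]
for z in(0,.002,.012): print(z,plane(c,[f(64,495),f(103,512),f(140,495),f(155,430)],z)[:,:2].round(4).tolist())
print('wall front/back',plane(c,[f(50,525),f(298,530)],.014))
print(proj(c,[[.695,.12,.002],[.695,.12,.014],[.695,.12,.034],[.68,.0945,.015],[.68,.0945,.028],[.68,.057,.015]])*4+[-880,-740])"
```

```text
0 [[0.6943, 0.0955], [0.6786, 0.1036], [0.667, 0.0927], [0.6675, 0.0538]]
0.002 [[0.6937, 0.0979], [0.6781, 0.106], [0.6665, 0.0952], [0.6671, 0.0564]]
0.012 [[0.6908, 0.1102], [0.6755, 0.1181], [0.6641, 0.1075], [0.6647, 0.0694]]
wall front/back [[0.69196539 0.12938317 0.014     ]
 [0.6063529  0.12368917 0.014     ]]
[[ 48.74228768 533.93663396]
 [ 46.5572207  507.36906096]
 [ 42.8698613  462.08476077]
 [101.3992666  462.95710033]
 [ 99.56183302 433.9441758 ]
 [118.92066126 400.82603588]]
```

From the side view the near plug spans x 0.667 to 0.694, flush with the strip. The pan's front edge is also at the strip (0.694, with 17 N contact), so both plugs are on the pan. I draw back with a very gentle start.

jog_arm --hand '[0,0,0,0,0,0,0,0]' --pt "0.0025 0 0" --pt "0.005 0 0" --pt "0.0075 0 -0.001" --pt "0.01 0 -0.001" --pt "0.0125 0 -0.001" --pt "0.016 0 -0.001" --pt "0.02 0 -0.001" --pt "0.025 0 -0.001" --turn '[0,0,0,0,0,0,0,0]'

```text
clock: 7.8
position: [0.5824, 0.0726, 0.0456]
tcp_rot: [-3.141, 0.002, -3.103]
ft_force: [0.4, -0.6, -1.3]
grip_width: 0.0126
gripper_force: 39.2
```

jog_arm --hand '[0,0,0,0,0,0,0,0]' --pt "0.006 0 0" --pt "0.013 0 0" --pt "0.021 0 0" --pt "0.029 0 0" --pt "0.037 0 0" --pt "0.045 0 0" --pt "0.053 0 0" --pt "0.061 0 0" --turn '[0,0,0,0,0,0,0,0]'

```text
clock: 8.6
position: [0.5565, 0.0718, 0.0454]
tcp_rot: [-3.142, 0.0, -3.103]
ft_force: [0.6, 0.2, -2.1]
grip_width: 0.0127
gripper_force: 39.2
```

jog_arm --hand '[0,0,0,0,0,0,0,0]' --pt "0.008 0 0" --pt "0.016 0 0" --pt "0.024 0 0" --pt "0.032 0 0" --pt "0.04 0 0" --pt "0.048 0 0" --pt "0.056 0 0" --pt "0.064 0 0" --turn '[0,0,0,0,0,0,0,0]'

```text
clock: 9.4
position: [0.5309, 0.0708, 0.0454]
tcp_rot: [-3.141, -0.0, -3.103]
ft_force: [0.5, -0.2, -1.3]
grip_width: 0.0125
gripper_force: 39.2
```

```bash
python3 -c "
from h import *
st();c=cal('side');b=r.snapshot('side');np.save('s5.npy',b)
print(proj(c,[[.63,.12,.014],[.63,.025,.014],[.55,.12,.014]]))
m=(b[240:340,240:345].max(2)<40).astype(np.uint8)
n,l,s,ce=cv2.connectedComponentsWithStats(m)
for i in range(1,n):
    if s[i,4]>20: print(s[i]+[240,240,0,0,0],(ce[i]+240).round(1))
"
```

```text
t 9.40 [0.5309 0.0708 0.0454] yaw [-179.99   -0.   -177.81] F [ 0.5 -0.2 -1.3] w 0.0125 gf 39.2
[[277.81656459 314.7699211 ]
 [285.74291194 275.20262021]
 [335.41753844 318.1844958 ]]
[336 272   9  34 227] [340.5 289.8]
[284 280  10  35 175] [287.9 298.7]
[240 338  14   2  28] [246.5 338.5]
```

The plugs have moved with the pan. I continue out.

jog_arm --hand '[0,0,0,0,0,0,0,0]' --pt "0.004 0 0" --pt "0.01 0 0" --pt "0.018 0 0" --pt "0.026 0 0" --pt "0.036 0 0" --pt "0.046 0 0" --pt "0.056 0 0" --pt "0.066 0 0" --turn '[0,0,0,0,0,0,0,0]'

```text
clock: 10.25
position: [0.5044, 0.0698, 0.0454]
tcp_rot: [-3.141, -0.0, -3.103]
ft_force: [1.4, -0.2, -1.9]
grip_width: 0.0128
gripper_force: 39.2
```

jog_arm --hand '[0,0,0,0,0,0,0,0]' --pt "0.01 0 0" --pt "0.02 0 0" --pt "0.03 0 0" --pt "0.04 0 0" --pt "0.05 0 0" --pt "0.06 0 0" --pt "0.07 0 0" --pt "0.08 0 0" --turn '[0,0,0,0,0,0,0,0]'

```text
clock: 11.05
position: [0.4725, 0.0686, 0.0454]
tcp_rot: [-3.141, -0.0, -3.103]
ft_force: [0.3, 0.4, -1.5]
grip_width: 0.0127
gripper_force: 39.2
```

jog_arm --hand '[0,0,0,0,0,0,0,0]' --pt "0.008 0 0" --pt "0.014 0 0" --pt "0.018 0 0" --pt "0.02 0 0" --pt "0.02 0 0.001" --pt "0.02 0 0.001" --pt "0.02 0 0.001" --pt "0.02 0 0.001" --turn '[0,0,0,0,0,0,0,0]'

```text
clock: 11.85
position: [0.4645, 0.0683, 0.045]
tcp_rot: [-3.141, -0.001, -3.103]
ft_force: [-2.0, -1.1, -0.6]
grip_width: 0.0127
gripper_force: 39.4
```

jog_arm --hand '[0,0,0.05,0.2,0.4,0.6,0.7,0.7]' --pt "0 0 0.001" --pt "0 0 0.001" --pt "0 0 0.001" --pt "0 0 0.001" --pt "0 0 0.001" --pt "0 0 0.001" --pt "0 0 0.001" --pt "0 0 0.001" --turn '[0,0,0,0,0,0,0,0]'

```text
clock: 12.65
position: [0.465, 0.0683, 0.0446]
tcp_rot: [-3.142, 0.0, -3.103]
ft_force: [0.3, 0.7, -0.2]
grip_width: 0.0599
gripper_force: 0.0
```

jog_arm --hand '[0.7,0.7,0.7,0.7,0.7,0.7,0.7,0.7]' --pt "0 0 -0.02" --pt "0 0 -0.06" --pt "0 0 -0.12" --pt "0 0 -0.2" --pt "0 0 -0.3" --pt "0.05 0 -0.4" --pt "0.1 0 -0.45" --pt "0.1 0 -0.45" --turn '[0,0,0,0,0,0,0,0]'

```text
clock: 13.45
position: [0.4243, 0.0669, 0.2277]
tcp_rot: [-3.141, 0.004, -3.103]
ft_force: [0.5, 0.0, 0.6]
grip_width: 0.0598
gripper_force: 0.0
```

```bash
python3 -c "
from h import *
st();b=r.snapshot('side');a=r.snapshot('top')
o=np.zeros((600,800,3),np.uint8)
o[:,:400]=cv2.resize(b[200:380,230:350],(400,600),interpolation=cv2.INTER_CUBIC)
o[:,400:]=cv2.resize(a[165:315,210:310],(400,600),interpolation=cv2.INTER_CUBIC);save('c6',o)"
```

```text
t 13.45 [0.4243 0.0669 0.2277] yaw [-179.99    0.25 -177.8 ] F [0.5 0.  0.6] w 0.0598 gf 0.0
```

View pics/c6.png

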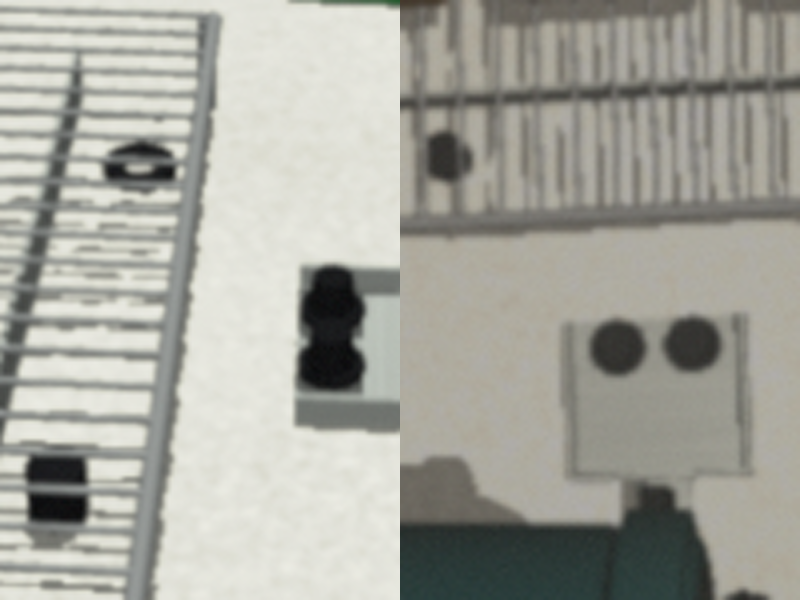

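The picture shows both plugs standing on the pan at (617,347) and (692,345). The pan lies flat, clear of the lip (row 220 against the pan front at row 320). The bush and washer are still in place under the rack, and the gripper is off.

```bash
python3 -c "
from plant import r
print(r.hand_in())"
```

```text
the job is handed in; nothing more can be done
None
```

The job is handed in at about 13.5 s: both plugs are on the scoop's pan, the scoop lies flat on the bench and fully clear of the rack, and the washer and bush look unmoved under the rack.

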